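Drive a sheared dowel out of an assembly stand with a drift

ROBOT

A 6-joint arm with a two-finger parallel gripper is mounted at the origin on a cart in front of the work surface, level with it; the furniture and walls round the work are solid. World frame = base frame: x ahead of the robot, y to its left, z up, the work surface at z = 0. Lengths are in m, angles in rad, forces in N, time in s.
With the tool pointing down it reaches from about 0.3 to 0.875 m from the base axis. Payload 6.4 kg.
Tool frame: the origin (TCP) lies midway between the tips of the shut fingers; the grasp point (between the pads) lies 19 mm behind it; x points along the fingers, y is the direction in which the jaws open and shut, and the axes are right-handed (so a half turn about x gives the same grasp; the last joint's range is limited). The gripper opens to 85 mm and grips with 20 to 120 N. Pads are 22 mm wide; open, the fingers measure 114 mm over their backs; the gripper's body (76 mm by 85 mm) begins 54 mm behind the grasp point. The pads swing forward as they close: fully open they stand 13 mm farther back than shut.
Start: joints at [-1.347, 0.181, 1.607, -0, 1.354, -0.206], TCP at [0.24, -0.523, 0.231] pointing down, gripper open.
Joint ranges: [-2.99, 2.99], [-0.89, 2.07], [0.3, 2.58], [-1.14, 4.28], [0, 2.63], [-3.12, 3.12]. Speed limits (rad/s): [2.57, 2.57, 3.01, 3.14, 3.14, 3.14].

INTERFACE

Orientations are given as a unit quaternion [w, x, y, z].
In Python, from bench import ctrl gives the robot as it stands.
- The arm moves only by the tool step_arm, never from a script. Its argument "motion" is a list of rows, each a list of 7 numbers: the shift along the tool's x, y, z in mm, then the turn, a rotation vector about the tool's x, y, z in degrees, then the closure in counts, from 0 (fully open) to 255 (shut). In form: [[tx, ty, tz, rx, ry, rz, hand], ...]. A call has 1 to 10 rows; each row is the pose to reach, as a shift and turn from the pose commanded when the call began, along the tool's axes at that moment; what a row does not reach only later rows make up. A row lasts 1/8 s, in which the tool goes at most 62.5 mm and 10.7 degrees, less where a joint would pass 70% of its speed; a pose out of reach is approached as far as the arm can. A call with a gripper value outside its range is refused whole. The fingers move at their own pace and stop on an object; the grip force is fixed at half the most. Time passes only in rows, so rows that repeat a pose let the fingers close. It gives the time, the measured TCP pose, the force and the opening at its end, in the units of the state.
- ctrl.get_obs(): the state, without advancing time (a new reading comes with each control period).
- ctrl.camera(name): name is "side" or "top" or "wrist"; returns (picture, depth): 384x512x3 uint8, red, green, blue; 384x512 float32, m along the optical axis (not along the pixel's ray), 0 where there is no reading.
- ctrl.camera_info(name): a dict with "fx", "fy", "cx", "cy" (pixels), "T" (4x4, takes a point from camera to world coordinates); the wrist camera has in their place "hand_eye" (4x4, takes a point from camera to tool coordinates, whose origin is the TCP and whose axes are the tool frame's). Camera axes: x right, y down, z forward; pixel columns grow to the right and rows downward; lengths in m; the calibration is good to about 2 mm. A picture is of the moment at which its call begins: read the wrist's pose just before it. camera_info takes no time and is no camera call.
- ctrl.hand_in(): hands the job in, once; it reports no verdict.
The state is a dict: "time_s": time; "q": joint angles; "dq": joint speeds; "joint_efforts": joint torques, N m; "eef_pos": TCP position; "eef_rot": TCP orientation; "wrist_force": force on the tool from outside, world axes, zero at the start; "torque": the same for the moment, N m; "opening": opening from 0.0 (shut) to 1.0 (fully open).
Only numpy, scipy, OpenCV 4.12 (cv2) and the standard library are available. Lean on these libraries where they do the work, as an engineer would, in place of code of your own. Each camera call takes 0.05 s, during which the arm holds its last target. There are 200 camera calls.

TASK

The middle locating pin of the sloping assembly stand has sheared off below the face, and nothing is left to pull on. Take the drift whose nose fits the bore from the drift rack, enter it square into the bore from the sloping face and push the broken stub out through the underside so that it drops into the tin beneath. Then stand the drift upright in the rack again, home on its collar, and leave everything else where it is.

Things in the scene. Friction and masses are not known exactly. Their poses are not given: they have to be found in the camera images.
- deck: Sloping aluminium deck (100 x 200 x 26 mm) of the fixed assembly stand. Origin: centre of the mouth of its 15 mm through bore, on the sloping face, 118 mm above the bench. z: square out of the face along the bore, 32 degrees off vertical, leaning toward the robot; y: level; x: up the slope. Face: x -40 to +60 mm. Sound pins, 14 mm thick, 13 mm proud, at x, y = (0, -60), (0, 60), (30, 88) mm.
- stub: Stub of the sheared 14 mm steel dowel, 20 mm long, 24 g, origin at its centre, z its axis. At the start it is stuck in the 26 mm deep bore, its broken end 5 mm below the face. Some 7 to 12 N along the bore move it; after 18 mm (drift tip 23 mm below the face) it comes free and falls. A full stroke of the tip to 28 to 35 mm below the face clears it.
- tin: Round open tin holding some steel pins, 94 mm diameter, 33 mm high, on the stand's 5 mm base plate, under the bore, between the cheeks, where the stub will fall. Origin: centre of its underside.
- drift_slim_grip (a point): Middle of the grip of the slim drift, which fits the bore: steel rod 141 mm long, 120 g, z along it, away from the nose. Grip 14 mm diameter, from 39 mm below this point to 41 above; collar 30 mm diameter, underside 45 mm below; then brass nose 11 mm diameter, 55 mm long, flat tip 100 mm below. Starts upright in either end hole of the rack.
- drift_slim_tip (a point): Centre of the flat end of the slim drift's nose, 100 mm below drift_slim_grip along the rod, same axes.
- drift_fat_grip (a point): Middle of the grip of the fat drift, too thick for the bore: same lengths and collar as the slim one, but grip 20 mm and nose 18 mm in diameter. It stands in the other end hole of the rack and stays there.
- rack: Grey sheet-metal drift rack, fixed, foot 80 x 166 mm, 80 mm high. Origin: centre of its underside; z up; y along its row of three 20 mm holes at y = -48, 0, +48 mm, x = 0. A drift stands with its nose down through a hole and its collar flat on the top face, 80 mm above the bench. Either free hole will do for putting the drift back.
- tweezers: Bystander: pointed tweezers, 123 mm long, lying on the bench between rack and stand.
- pliers: Bystander: green-handled diagonal pliers, 147 mm long, lying at the left of the bench.
- cover_a: Bystander: slotted nickel cover plate, 20 x 150 mm, lying behind the stand.

How it is judged:
By the outcome, as a careful person would: the job done as asked, in the order asked, and still so for the second after the job is handed in, with the robot touching nothing.
It also fails if it takes over 51 s, if anything falls off the work surface, if the arm or the gripper's body presses on something with over 40 N, if the wrist force passes 120 N, or if a joint passes its speed limit or range.

## Working session

There is one attempt and no reset: what is moved stays moved. The work goes in short steps, Python scripts to look and compute and a tool call to move; the robot and the scene stay as the last step left them, time stands still between calls to the robot, and variables do not carry over. Pictures are saved under pics/ and viewed, about 8 in all and at most 12, crops included, and the job is handed in when it is done.

Besides the shell and the picture viewer there is one more tool, called by a JSON object that holds its "api" and its "payload", one argument or row to a line. step_arm: Moves the arm, as the interface text tells. Its arguments: {"type":"object","properties":{"motion":{"type":"array","items":{"type":"array","items":{"type":"number"}}}},"required":["motion"]}

```bash
mkdir -p pics; ls
python3 - <<'E'
from bench import ctrl
import cv2,numpy as np
o=ctrl.get_obs(); print({k:np.round(v,3) for k,v in o.items()})
for n in ["side","top"]:
    p,d=ctrl.camera(n); cv2.imwrite(f"pics/{n}0.png",p[:,:,::-1]); np.save(f"pics/{n}0.npy",d)
    i=ctrl.camera_info(n); print(n,i)
print(ctrl.camera_info("wrist"))
a=cv2.imread("pics/side0.png");b=cv2.imread("pics/top0.png")
E
```

```text
pics
{'time_s': np.float64(0.0), 'q': array([-1.347,  0.182,  1.608, -0.   ,  1.354, -0.206]), 'dq': array([-0.001,  0.001, -0.001, -0.002,  0.001,  0.   ]), 'joint_efforts': array([ 2.0000e-03, -4.4486e+01, -3.5134e+01, -0.0000e+00,  9.0000e-03,
        0.0000e+00]), 'eef_pos': array([ 0.239, -0.522,  0.23 ]), 'eef_rot': array([-0.15 , -0.691, -0.151,  0.691]), 'wrist_force': array([ 0.647,  0.298, -0.796]), 'torque': array([ 0.009, -0.029,  0.024]), 'opening': np.float64(1.003)}
side {'fx': 416.93699933753766, 'fy': 416.93699933753766, 'cx': 253.03387408865146, 'cy': 186.71051257021256, 'T': array([[-0.92286343, -0.19267868,  0.33346365,  0.20978918],
       [-0.38463382,  0.50493604, -0.77272014,  0.75629024],
       [-0.01949112, -0.84137656, -0.54009775,  0.68761956],
       [ 0.        ,  0.        ,  0.        ,  1.        ]])}
top {'fx': 417.8327924796961, 'fy': 417.8327924796961, 'cx': 249.37152331908996, 'cy': 192.5006881267379, 'T': array([[-6.46137779e-03, -9.88893096e-01,  1.48488031e-01,
         4.29920379e-01],
       [-9.99979006e-01,  6.31732347e-03, -1.44176322e-03,
        -6.39845507e-02],
       [ 4.87702771e-04, -1.48494229e-01, -9.88913154e-01,
         1.20245169e+00],
       [ 0.00000000e+00,  0.00000000e+00,  0.00000000e+00,
         1.00000000e+00]])}
{'fx': 310.50390280162736, 'fy': 310.50390280162736, 'cx': 259.2165740324198, 'cy': 196.15158291638804, 'hand_eye': array([[-0.00217647, -0.27453466,  0.96157474, -0.1429808 ],
       [ 0.99999585, -0.0024105 ,  0.00157522, -0.00137713],
       [ 0.00188543,  0.96157418,  0.27453877, -0.06965997],
       [ 0.        ,  0.        ,  0.        ,  1.        ]])}
```

View pics/side0.png

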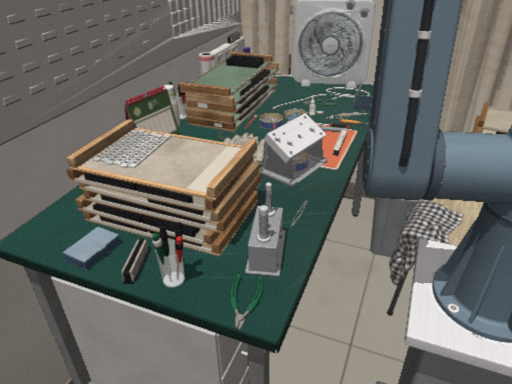

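View pics/top0.png

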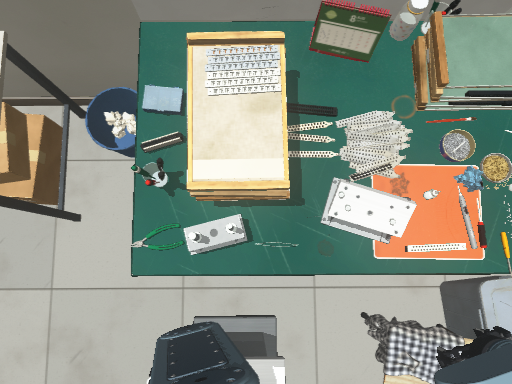

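Side view: the rack is at (265,240) with two drifts, the near one thicker, and the stand is at (295,148). Top view: the rack is at (215,234) with drifts near (196,236) and (231,228), and the stand is at (370,210). Next I'll enlarge these areas.

```bash
cat > h.py <<'E'
import numpy as np,cv2
from scipy.spatial.transform import Rotation as R
from bench import ctrl
def info(n): return ctrl.camera_info(n)
def toolT(o):
    T=np.eye(4);q=o["eef_rot"];T[:3,:3]=R.from_quat([q[1],q[2],q[3],q[0]]).as_matrix();T[:3,3]=o["eef_pos"];return T
def camT(n,o=None):
    i=info(n); return i["T"] if n!="wrist" else toolT(o)@i["hand_eye"]
def ray(n,u,v,T=None):
    i=info(n);T=i["T"] if T is None else T
    d=T[:3,:3]@np.array([(u-i["cx"])/i["fx"],(v-i["cy"])/i["fy"],1]);return T[:3,3],d
def deproj(n,u,v,z,T=None):
    c,d=ray(n,u,v,T);return c+d*z
def atz(n,u,v,zw,T=None):
    c,d=ray(n,u,v,T);return c+d*(zw-c[2])/d[2]
def proj(n,P,T=None):
    i=info(n);T=i["T"] if T is None else T
    p=(np.asarray(P)-T[:3,3])@T[:3,:3];return np.stack([p[...,0]/p[...,2]*i["fx"]+i["cx"],p[...,1]/p[...,2]*i["fy"]+i["cy"]],-1)
def tri(rs):
    A=np.zeros((3,3));b=np.zeros(3)
    for c,d in rs:
        d=d/np.linalg.norm(d);M=np.eye(3)-np.outer(d,d);A+=M;b+=M@c
    return np.linalg.solve(A,b)
def cloud(n,d,u0,u1,v0,v1,T=None):
    i=info(n);T=i["T"] if T is None else T
    v,u=np.mgrid[v0:v1,u0:u1];z=d[v0:v1,u0:u1]
    P=np.stack([(u-i["cx"])/i["fx"]*z,(v-i["cy"])/i["fy"]*z,z],-1)@T[:3,:3].T+T[:3,3]
    return P,z>0
E
python3 - <<'E'
from h import *
a=cv2.imread("pics/side0.png");b=cv2.imread("pics/top0.png")
def crop(im,u,v,w,h,s):return cv2.resize(im[v:v+h,u:u+w],None,fx=s,fy=s,interpolation=cv2.INTER_CUBIC)
A=crop(b,180,205,80,60,5);B=crop(b,320,170,100,75,4);C=crop(a,235,175,80,105,5)[:, :400];D=crop(a,255,105,80,80,5)
L=np.vstack([A,B]);Rr=np.vstack([cv2.resize(crop(a,240,175,60,100,3),(180,300)),np.zeros((0,180,3),np.uint8)])
out=np.zeros((600,800,3),np.uint8);out[:300,:400]=A;out[300:600,:400]=B;out[:300,400:580]=crop(a,240,175,60,100,3);out[300:600,400:700]=crop(a,255,108,75,75,4)
cv2.imwrite("pics/c1.png",out)
d=np.load("pics/top0.npy")
P,m=cloud("top",d,180,260,205,265)
for lo,hi in [(.07,.09),(.1,.14),(.15,.19)]:
    s=m&(P[...,2]>lo)&(P[...,2]<hi);print(lo,s.sum(),P[s].mean(0) if s.any() else 0)
    if s.any() and lo==.07:
        q=P[s][:,:2].astype(np.float32);r=cv2.minAreaRect(q*1000);print(r)
s=m&(P[...,2]>.165);
n,l,st,c=cv2.connectedComponentsWithStats(s.astype(np.uint8));
for k in range(1,n):print(st[k],c[k]+[180,205],P[l==k].mean(0))
# deck
P,m=cloud("top",d,315,425,165,255)
from numpy.linalg import svd
s=m&(P[...,2]>.06)&(P[...,2]<.2);Q=P[s]
rng=np.random.default_rng(0);best=0
for _ in range(500):
    t=Q[rng.choice(len(Q),3,0)];nn=np.cross(t[1]-t[0],t[2]-t[0]);nn/=np.linalg.norm(nn)+1e-12
    k=abs((Q-t[0])@nn)<.003
    if k.sum()>best:best=k.sum();K=k
c=Q[K].mean(0);nn=svd(Q[K]-c,full_matrices=False)[2][2];nn*=np.sign(nn[2])
print("plane",best,len(Q),c,nn,np.degrees(np.arccos(nn[2])),"az",np.degrees(np.arctan2(nn[1],nn[0])))
E
```

```text
0.07 1215 [0.49096228 0.02895993 0.0803028 ]
((491.3009338378906, 31.082260131835938), (64.34001922607422, 153.7248077392578), 14.132767677307129)
0.1 18 [0.4823899  0.04568086 0.12078526]
0.15 83 [0.48678008 0.04643125 0.16495549]
[47 18  5  5 16] [229.375  225.1875] [ 0.5038344  -0.01544921  0.16721385]
[ 9 27  7  8 33] [191.84848485 235.36363636] [0.47934004 0.07712238 0.16718459]
plane 2428 3122 [ 0.54543166 -0.38291265  0.12389302] [-0.50524778  0.16043474  0.84793006] 32.012760479698144 az 162.38344406307874
```

View pics/c1.png

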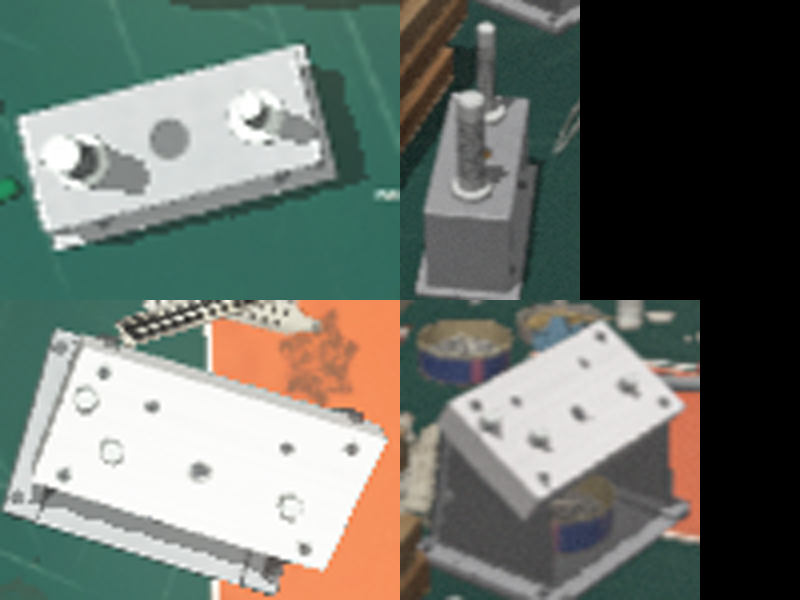

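The rack's right-hand drift, at composite (250,105), is the slim one. The left one, at (70,155), is fat. The bore mouth is at (200,470), which is top pixel (370,212.5), midway between the pins at (111,452) and (290,507).

Run:
```python
from h import *
d=np.load("pics/top0.npy")
print("tri slim top",tri([ray("top",229.7,225.5),ray("side",268.5,183.5)]), atz("top",229.7,225.5,.166))
for px in [(195,236)]:print("fat",atz("top",*px,.166))
o=ctrl.get_obs();T=toolT(o);print(np.round(T,3))
b0=atz("top",370,212.5,.118);print("bore top",b0, "side z", tri([ray("top",370,212.5),ray("side",255+178/4,108+112/4)]))
pins=[(320+111/4,170+152/4),(320+290/4,170+207/4),(320+87/4,170+99/4)]
for p in pins:print("pin",atz("top",*p,.118+.013*.848))
```

```text
tri slim top [ 0.50331386 -0.0161368   0.16576297] [ 0.50314073 -0.01619847  0.166     ]
fat [0.47777681 0.06947876 0.166     ]
[[-0.     0.417 -0.909  0.24 ]
 [ 0.001 -0.909 -0.417 -0.522]
 [-1.    -0.002 -0.     0.231]
 [ 0.     0.     0.     1.   ]]
bore top [ 0.5380409  -0.37959552  0.118     ] side z [ 0.53841683 -0.37952527  0.11789607]
pin [ 0.54898032 -0.31946778  0.129024  ]
pin [ 0.51269883 -0.43306907  0.129024  ]
pin [ 0.58366191 -0.30532315  0.129024  ]
```

```bash
cat >> h.py <<'E'
def down(yaw,tilt=0):
    "tool: y at azimuth yaw (deg), x down; tilt: turn about -y_deck so x leans"
    a=np.radians(yaw);y=np.array([np.cos(a),np.sin(a),0]);x=np.array([0,0,-1.])
    M=np.column_stack([x,y,np.cross(x,y)]);return R.from_rotvec(np.radians(tilt)*y).as_matrix()@M
def move(pos,Rm,T=None):
    T=toolT(ctrl.get_obs()) if T is None else T
    t=T[:3,:3].T@(np.asarray(pos)-T[:3,3])*1000;r=np.degrees(R.from_matrix(T[:3,:3].T@Rm).as_rotvec())
    print("move",np.round(t,1),np.round(r,2))
E
python3 - <<'E'
from h import *
move([.5033,-.016,.26],down(-107.6))
print(down(-107.6,-32)[:,0],down(-107.6,32)[:,0])
E
```

```text
move [ -28.8 -350.3 -450.7] [4.222e+01 1.000e-02 9.000e-02]
[-0.5051141   0.16023163 -0.8480481 ] [ 0.5051141  -0.16023163 -0.8480481 ]
```

{"api": "step_arm", "payload": {
  "motion": [
    [-29, -60, -77, 7, 0, 0, 0],
    [-29, -100, -130, 14, 0, 0, 0],
    [-29, -135, -175, 21, 0, 0, 0],
    [-29, -170, -220, 28, 0, 0, 0],
    [-29, -205, -265, 35, 0, 0, 0],
    [-29, -240, -310, 42, 0, 0, 0],
    [-29, -280, -358, 42, 0, 0, 0],
    [-29, -320, -410, 42, 0, 0, 0],
    [-29, -350, -451, 42.2, 0, 0, 0],
    [-29, -350, -451, 42.2, 0, 0, 0]
  ]
}}

```text
time_s: 1.35
eef_pos: [0.5044, -0.0132, 0.2599]
eef_rot: [0.107, -0.699, 0.106, 0.699]
wrist_force: [-0.4, -0.9, -0.7]
opening: 0.999
```

Run:
```python
from h import *
o=ctrl.get_obs();p,d=ctrl.camera("wrist");cv2.imwrite("pics/w1.png",p[:,:,::-1]);np.save("pics/w1.npy",d)
T=toolT(o);np.save("pics/w1T.npy",T);print(o["time_s"],o["q"].round(2),np.round(T,3))
C=T@info("wrist")["hand_eye"]
print(proj("wrist",[[.5033,-.016,.166],[.5033,-.016,.08],[.478,.0695,.166]],C))
```

```text
1.35 [-0.26 -0.    1.75  0.    1.4   1.61] [[-0.001 -0.297 -0.955  0.504]
 [ 0.001 -0.955  0.297 -0.013]
 [-1.    -0.001  0.001  0.26 ]
 [ 0.     0.     0.     1.   ]]
[[264.1040252  198.03750742]
 [262.76544508 175.36359681]
 [175.49396942 255.03688935]]
```

View pics/w1.png

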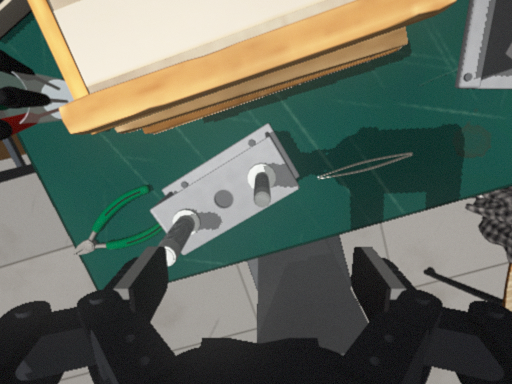

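The wrist view shows the slim drift's top at (262,200) and its collar at (262,175), within about 2 px of the prediction. I can descend from here.

Run:
```python
from h import *
T=np.load("pics/w1T.npy");C=T@info("wrist")["hand_eye"]
im=cv2.imread("pics/w1.png");d=np.load("pics/w1.npy")
P,m=cloud("wrist",d,235,290,155,215,C)
s=m&(P[...,2]>.155)&(P[...,2]<.175);ys,xs=np.nonzero(s);print("top px",xs.mean()+235,ys.mean()+155,P[s].mean(0),P[s].min(0),P[s].max(0))
s=m&(P[...,2]>.0825)&(P[...,2]<.095);print("collar",P[s].mean(0),P[s].min(0),P[s].max(0))
u,v=xs.mean()+235,ys.mean()+155
p=tri([ray("wrist",u,v,C),ray("top",229.7,225.5),ray("side",268.5,183.5)]);print(p)
move([.5033,-.0155,.104],down(-107.6))
```

```text
top px 262.1015037593985 197.6315789473684 [ 0.50400259 -0.01455545  0.16561836] [ 0.49575016 -0.02101225  0.15518567] [ 0.50962973 -0.00754594  0.16953077]
collar [ 0.50639981 -0.01547392  0.08650033] [ 0.48579952 -0.03474815  0.08253267] [0.51726351 0.01281587 0.09499501]
[ 0.5035012  -0.01546841  0.16593199]
move [155.8   1.9   0.3] [0.25 0.06 0.03]
```

{"api": "step_arm", "payload": {
  "motion": [
    [20, 1.5, 0, 0, 0, 0, 0],
    [50, 1.5, 0, 0, 0, 0, 0],
    [85, 1.5, 0, 0, 0, 0, 0],
    [120, 1.5, 0, 0, 0, 0, 0],
    [145, 1.5, 0, 0, 0, 0, 0],
    [155, 1.5, 0, 0, 0, 0, 0],
    [155, 1.5, 0, 0, 0, 0, 0],
    [155, 1.5, 0, 0, 0, 0, 0]
  ]
}}

```text
time_s: 2.4
eef_pos: [0.5041, -0.0186, 0.1065]
eef_rot: [-0.108, 0.699, -0.108, -0.698]
wrist_force: [0.3, -0.5, 0.1]
opening: 1.008
```

Run:
```python
from h import *
move([.5033,-.0155,.106],down(-107.6))
```

```text
move [ 0.4 -2.8  1.7] [-0.   -0.11  0.  ]
```

{"api": "step_arm", "payload": {
  "motion": [
    [0, -2, 0, 0, 0, 0, 0],
    [0, -2, 0, 0, 0, 0, 60],
    [0, -2, 0, 0, 0, 0, 130],
    [0, -2, 0, 0, 0, 0, 190],
    [0, -2, 0, 0, 0, 0, 255],
    [0, -2, 0, 0, 0, 0, 255],
    [0, -2, 0, 0, 0, 0, 255],
    [0, -2, 0, 0, 0, 0, 255]
  ]
}}

```text
time_s: 3.4
eef_pos: [0.5039, -0.0161, 0.1053]
eef_rot: [0.108, -0.699, 0.108, 0.699]
wrist_force: [-0.1, 0.5, 1.2]
opening: 0.145
```

{"api": "step_arm", "payload": {
  "motion": [
    [0, 0, 0, 0, 0, 0, 255],
    [-1, 0, 0, 0, 0, 0, 255],
    [-3, 0, 0, 0, 0, 0, 255]
  ]
}}

```text
time_s: 3.78
eef_pos: [0.5036, -0.0161, 0.108]
eef_rot: [0.108, -0.699, 0.108, 0.699]
wrist_force: [0.3, -0.2, -1.1]
opening: 0.147
```

{"api": "step_arm", "payload": {
  "motion": [
    [-15, 0, 0, 0, 0, 0, 255],
    [-40, 0, 0, 0, 0, 0, 255],
    [-70, 0, 0, 0, 0, 0, 255],
    [-105, 0, 0, 0, 0, 0, 255],
    [-140, 0, 0, 0, 0, 0, 255],
    [-170, 0, 0, 0, 0, 0, 255],
    [-190, 0, 0, 0, 0, 0, 255],
    [-200, 0, 0, 0, 0, 0, 255],
    [-200, 0, 0, 0, 0, 0, 255]
  ]
}}

```text
time_s: 4.9
eef_pos: [0.5041, -0.0162, 0.3091]
eef_rot: [-0.108, 0.699, -0.108, -0.698]
wrist_force: [0.4, 0.8, -1.7]
opening: 0.147
```

Run:
```python
from h import *
o=ctrl.get_obs();T=toolT(o);print(np.round(T,3),o["opening"],o["wrist_force"])
n=np.array([-.505,.160,.848]);n/=np.linalg.norm(n)
b=np.array([.5378,-.379,.118])
az=np.degrees(np.arctan2(n[1],n[0]));Rm=down(-107.6,32)
move(b+n*(.0805+.060),Rm)
print(b+n*.1405)
```

```text
[[ 0.001 -0.302 -0.953  0.504]
 [-0.    -0.953  0.302 -0.016]
 [-1.    -0.    -0.001  0.309]
 [ 0.     0.     0.     1.   ]] 0.14662680026771321 [ 0.37065327  0.84401496 -1.66328141]
move [ 72.  335.7 -67.1] [2.000e-02 3.192e+01 1.000e-02]
[ 0.46683788 -0.35651695  0.23716015]
```

{"api": "step_arm", "payload": {
  "motion": [
    [0, 25, -5, 0, 4, 0, 255],
    [0, 70, -14, 0, 8, 0, 255],
    [0, 120, -24, 0, 12, 0, 255],
    [0, 170, -34, 0, 16, 0, 255],
    [0, 220, -44, 0, 20, 0, 255],
    [10, 265, -53, 0, 24, 0, 255],
    [30, 300, -60, 0, 28, 0, 255],
    [50, 325, -65, 0, 32, 0, 255],
    [72, 336, -67, 0, 32, 0, 255],
    [72, 336, -67, 0, 32, 0, 255]
  ]
}}

```text
time_s: 6.15
eef_pos: [0.4647, -0.3557, 0.2327]
eef_rot: [-0.077, 0.863, -0.133, -0.481]
wrist_force: [0.1, 0.3, -0.7]
opening: 0.148
```

Run:
```python
from h import *
o=ctrl.get_obs();T=toolT(o);np.save("pics/w2T.npy",T);C=camT("wrist",o)
p,d=ctrl.camera("wrist");np.save("pics/w2.npy",d);cv2.imwrite("pics/w2.png",p[:,:,::-1])
s,ds=ctrl.camera("side");t,dt=ctrl.camera("top");cv2.imwrite("pics/side2.png",s[:,:,::-1]);cv2.imwrite("pics/top2.png",t[:,:,::-1])
o2=ctrl.get_obs();print(np.round(T,4),o["q"].round(2),o2["eef_pos"],o["wrist_force"])
n=np.array([-.505,.160,.848]);b=np.array([.5378,-.379,.118])
tip=T[:3,3]+T[:3,0]*.0805;print("tip,bore wrist",proj("wrist",[tip,b],C),"side",proj("side",[tip,b]),"top",proj("top",[tip,b]),d.shape)
f=lambda im,u,v,w,h,k:cv2.resize(im[v:v+h,u:u+w],(w*k,h*k),interpolation=cv2.INTER_CUBIC)
W=p[:,:,::-1];out=np.zeros((600,800,3),np.uint8)
out[:384,:512]=W;out[:288,512:800]=f(s[:,:,::-1],255,90,96,96,3);out[300:600,512:800]=f(t[:,:,::-1],325,160,96,100,3)
cv2.imwrite("pics/c2.png",out)
```

```text
[[ 0.5019 -0.3034 -0.81    0.4647]
 [-0.1559 -0.9529  0.2603 -0.3557]
 [-0.8508 -0.0044 -0.5255  0.2327]
 [ 0.      0.      0.      1.    ]] [-1.06 -0.1   2.    0.49  0.89  0.57] [ 0.46669065 -0.3563674   0.2368681 ] [ 0.10957454  0.30839562 -0.68923056]
tip,bore wrist [[259.97834283 203.15196439]
 [260.26120335 179.80590785]] side [[309.78867959 125.21927232]
 [299.76422516 136.07564172]] top [[371.40610696 223.83557232]
 [369.7761481  212.59352859]] (384, 512)
```

View pics/c2.png

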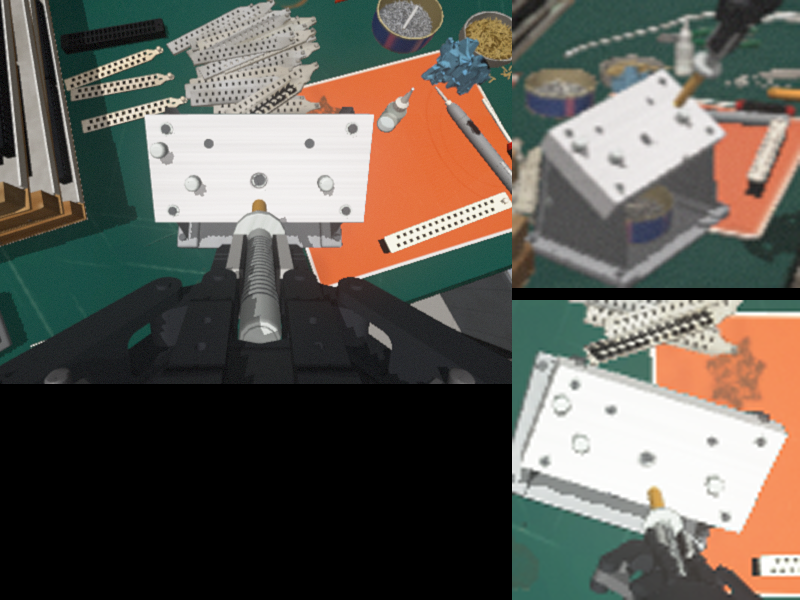

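The tip at wrist pixel (259,201) lines up with the bore at (259,180) and the rod is straight in the jaws. The arm was still settling when that pose was read, so I'll take a settled wrist measurement in tool coordinates.

```bash
cat > m.py <<'E'
from h import *
import sys
o=ctrl.get_obs();T=toolT(o);p,d=ctrl.camera("wrist");H=info("wrist")["hand_eye"]
s,_=ctrl.camera("side")
P,m=cloud("wrist",d,140,380,105,230,H)  # tool frame
Q=P[m];rng=np.random.default_rng(0);best=0
for _ in range(400):
    t=Q[rng.choice(len(Q),3,0)];nn=np.cross(t[1]-t[0],t[2]-t[0]);nn/=np.linalg.norm(nn)+1e-12
    k=abs((Q-t[0])@nn)<.002
    if k.sum()>best:best=k.sum();K=k
c=Q[K].mean(0);nn=np.linalg.svd(Q[K]-c,full_matrices=False)[2][2];nn*=-np.sign(nn[0])
print("n in tool",nn,best,"n world",T[:3,:3]@nn,"eef",T[:3,3])
g=cv2.cvtColor(p,cv2.COLOR_RGB2GRAY);u0,v0=[int(a) for a in sys.argv[2:4]]
r=12;b=g[v0-r:v0+r+1,u0-r:u0+r+1]<140
nl,l,st,ce=cv2.connectedComponentsWithStats(b.astype(np.uint8))
for k in range(1,nl):
    if st[k][4]>20:
        x,y,w,h,a=st[k]
        for u,v in [(ce[k][0]+u0-r,ce[k][1]+v0-r),(x+(w-1)/2+u0-r,y+(h-1)/2+v0-r)]:
            q,dr=ray("wrist",u,v,H);X=q+dr*((c-q)@nn)/(dr@nn);print("dark",round(u,1),round(v,1),st[k],"tool mm",X*1000,"world",T[:3,:3]@X+T[:3,3])
tip=np.array([.0805,0,0]);print("expected tip px",proj("wrist",tip,H),"and plane dist mm",(tip-c)@nn*1000)
W=p[:,:,::-1];f=lambda im,u,v,w,h,k:cv2.resize(im[v:v+h,u:u+w],(w*k,h*k),interpolation=cv2.INTER_CUBIC)
cv2.imwrite(f"pics/{sys.argv[1]}.png",np.hstack([f(W,210,160,100,120,5),f(s[:,:,::-1],270,80,60,120,5)]))
E
python3 m.py c3 259 180
```

```text
n in tool [-9.99991372e-01 -4.13743538e-03  3.71754576e-04] 20937 n world [-0.50448975  0.1638731   0.84772383] eef [ 0.46669065 -0.3563674   0.2368681 ]
dark 258.8 183.6 [ 7 11 11 10 84] tool mm [139.03560235  -0.838757    -1.04735901] world [ 0.53806444 -0.3780579   0.11953097]
dark 259.0 183.5 [ 7 11 11 10 84] tool mm [139.03463449  -0.6161305   -1.17309977] world [ 0.53809853 -0.37830214  0.11959847]
expected tip px [259.97458101 203.15763321] and plane dist mm 58.53201634102265
```

View pics/c3.png

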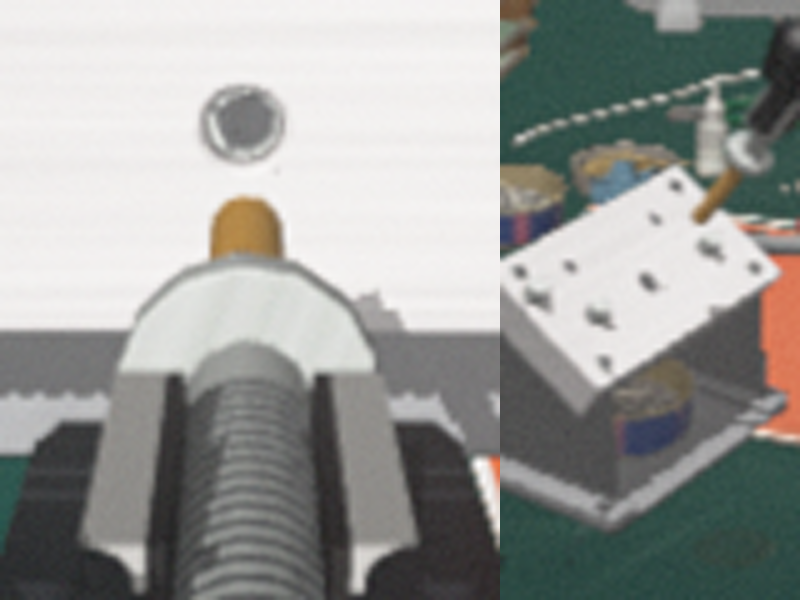

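Run:
```python
from h import *
H=info("wrist")["hand_eye"]
c=lambda X:np.round((proj("wrist",np.array(X)/1000,H)-[210,160]+.4)*5,1)
print("tip top edge",c([80.5,0,-5.5]),"collar edges",c([25.5,0,-15]),c([19.5,0,-15]),"sides",c([19.5,-15,0]),c([19.5,15,0]),"nose sides at x60",c([60,-5.5,0]),c([60,5.5,0]),c([80.5,-5.5,0]),c([80.5,5.5,0]))
print("rod top edge",c([-60,0,0]))
p=cv2.imread("pics/c3.png")
for r in (215,230,245):
    row=p[r,150:330].astype(int);k=np.nonzero(row[:,2]-row[:,0]>60)[0];print(r,k.min()+150,k.max()+150)
col=p[150:300,247].astype(int);k=np.nonzero(col[:,2]-col[:,0]>60)[0]+150;print(k.min(),k.max())
for dz in(0,1,2,3):print(dz,c([80.5,0,-5.5+dz]),c([138.5,0,dz]))
```

```text
tip top edge [251.9 182.7] collar edges [254.3 234.2] [254.7 250.8] sides [121.9 377. ] [387.2 376.6] nose sides at x60 [212.8 261.6] [292.4 261.5] [215.4 217.8] [288.3 217.7]
rod top edge [263.  866.9]
215 217 271
230 213 275
245 212 275
198 250
0 [251.9 182.7] [250.3 126.3]
1 [251.9 189.1] [250.3 131.5]
2 [251.9 195.5] [250.3 136.7]
3 [251.9 201.9] [250.3 141.8]
```

Run:
```python
from h import *
H=info("wrist")["hand_eye"]
o=ctrl.get_obs();T=toolT(o);p,d=ctrl.camera("wrist");s,ds=ctrl.camera("side")
print(T[:3,3])
P,m=cloud("wrist",d,210,310,160,280,H)
c=p[160:280,210:310].astype(int)
br=m&(c[...,0]-c[...,2]>60)&(P[...,0]>.03)&(P[...,0]<.1)
X=P[br]*1000;print("brass",len(X),X.min(0),X.max(0),X.mean(0))
for lo in (40,50,60,70):
    k=(X[:,0]>=lo)&(X[:,0]<lo+10)
    if k.sum()>3:print(lo,k.sum(),X[k].mean(0),X[k].min(0),X[k].max(0))
k=m&(abs(P[...,1])<.02)&(P[...,0]>-.0)&(P[...,0]<.03);X=P[k]*1000
h,e=np.histogram(X[:,0],bins=np.arange(0,31,2));print(h)
k2=(X[:,0]>14)&(X[:,0]<24);print("collar",X[k2].mean(0),X[k2].min(0),X[k2].max(0))
# side: tip by brass mask
i=s.astype(int);mk=(i[...,0]-i[...,2]>50);mk[:, :290]=0;mk[:,325:]=0;mk[:100]=0;mk[127:]=0
C=info("side");Q,mm=cloud("side",ds,290,325,100,127)
a=(mk[100:127,290:325])&mm
Y=(Q[a]-T[:3,3])@T[:3,:3]*1000
k=(Y[:,0]>25)&(Y[:,0]<95)&(abs(Y[:,1])<20)&(abs(Y[:,2])<20);Y=Y[k];print("side brass",len(Y),Y.min(0),Y.max(0),Y.mean(0))
ys,xs=np.nonzero(mk);print("side brass px lowest rows",[(v,xs[ys==v].min(),xs[ys==v].max()) for v in range(110,127) if (ys==v).any()])
for x in (30,50,65,80.5):print(x,proj("side",T[:3,:3]@np.array([x/1000,0,0])+T[:3,3]))
```

```text
[ 0.46698504 -0.35646972  0.23751742]
brass 123 [52.89522209 -5.91186921 -4.20406949] [78.27991583  2.86212417  0.5262482 ] [65.84901308 -1.31324794 -3.07001512]
50 31 [56.93622432 -0.80471688 -3.35418678] [52.89522209 -4.88185074 -4.0747522 ] [59.95190304  2.6391148  -1.93057204]
60 54 [65.04689847 -1.37974359 -2.99712687] [60.07755369 -5.75971634 -4.20406949] [69.83785341  2.81630507 -0.34129292]
70 38 [74.25981941 -1.63360841 -2.9417689 ] [70.29816748 -5.91186921 -3.92350904] [78.27991583  2.86212417  0.5262482 ]
[ 44  26  40  30  37  28  36  31 113 660  75  37   1   0   0]
collar [18.83437453 -0.72383944 -6.841708  ] [ 14.01164139 -15.24213289 -13.57294396] [23.78862332 13.37547319  2.61910676]
side brass 29 [35.51266044 -8.51377881 -3.68956285] [77.08254712  0.78260282  3.98250607] [55.36487189 -4.3230957   0.40326423]
side brass px lowest rows [(111, np.int64(298), np.int64(298)), (112, np.int64(290), np.int64(299)), (113, np.int64(290), np.int64(298)), (114, np.int64(315), np.int64(316)), (115, np.int64(314), np.int64(316)), (116, np.int64(313), np.int64(316)), (117, np.int64(312), np.int64(315)), (118, np.int64(312), np.int64(314)), (119, np.int64(311), np.int64(313)), (120, np.int64(310), np.int64(312)), (121, np.int64(310), np.int64(312)), (122, np.int64(309), np.int64(311)), (123, np.int64(309), np.int64(310)), (125, np.int64(318), np.int64(323)), (126, np.int64(323), np.int64(324))]
30 [317.66540659 112.11897828]
50 [314.23074918 116.66552679]
65 [311.70944246 120.00304838]
80.5 [309.15184162 123.38861348]
```

Depth and outline both put the nose about 2.5 mm downslope of the bore axis, with y aligned and no tilt. I'll shift by that amount, close to about 14 mm, and look again.

{"api": "step_arm", "payload": {
  "motion": [
    [5, 0, -1, 0, 0, 0, 255],
    [15, 0, -2.5, 0, 0, 0, 255],
    [27, 0, -2.5, 0, 0, 0, 255],
    [37, 0, -2.5, 0, 0, 0, 255],
    [44, 0, -2.5, 0, 0, 0, 255],
    [44, 0, -2.5, 0, 0, 0, 255],
    [44, 0, -2.5, 0, 0, 0, 255],
    [44, 0, -2.5, 0, 0, 0, 255]
  ]
}}

```text
time_s: 7.5
eef_pos: [0.4906, -0.3646, 0.2008]
eef_rot: [-0.074, 0.864, -0.134, -0.479]
wrist_force: [-0.0, -0.1, -2.8]
opening: 0.147
```

```bash
python3 m.py c4 259 188
```

```text
n in tool [-0.99999374 -0.0033653   0.00108998] 22858 n world [-0.50536591  0.1641246   0.84715312] eef [ 0.490596   -0.36458682  0.20076003]
dark 257.1 197.1 [ 2 17 16  8 88] tool mm [95.06035209 -2.21172098 -0.58296192] world [ 0.53978884 -0.37789799  0.1204819 ]
dark 256.5 196.5 [ 2 17 16  8 88] tool mm [95.06146149 -2.70045134 -1.07409933] world [ 0.540334   -0.37755795  0.12074123]
expected tip px [259.97407031 203.15650487] and plane dist mm 14.553453295059246
```

View pics/c4.png

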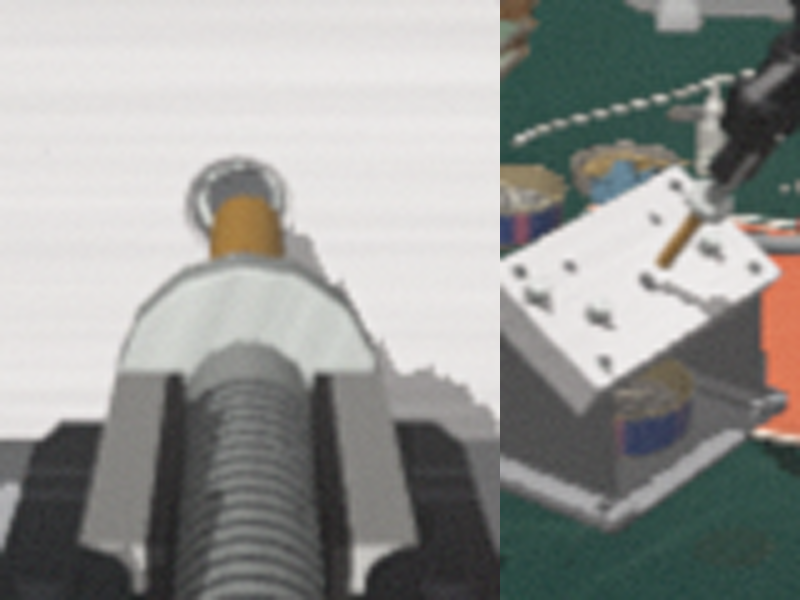

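The bore ring is centred at crop (237,205). The nose, projected onto the face, lands at about (246,205), so I'll shift −1.2 mm in y and then enter.

{"api": "step_arm", "payload": {
  "motion": [
    [2, -1.2, 0, 0, 0, 0, 255],
    [5, -1.2, 0, 0, 0, 0, 255],
    [8, -1.2, 0, 0, 0, 0, 255],
    [11, -1.2, 0, 0, 0, 0, 255],
    [14, -1.2, 0, 0, 0, 0, 255],
    [16, -1.2, 0, 0, 0, 0, 255],
    [18, -1.2, 0, 0, 0, 0, 255],
    [18, -1.2, 0, 0, 0, 0, 255]
  ]
}}

```text
time_s: 8.6
eef_pos: [0.5001, -0.366, 0.1849]
eef_rot: [-0.074, 0.864, -0.134, -0.479]
wrist_force: [0.3, 0.2, -1.2]
opening: 0.147
```

```bash
python3 m.py c5 259 200|tail -1
python3 - <<'E'
from h import *
o=ctrl.get_obs();print(o["wrist_force"],o["torque"],o["eef_pos"])
E
```

```text
expected tip px [259.97484036 203.15625118] and plane dist mm -3.956346101861728
[-0.09313832 -0.19381278 -1.69074743] [0.0848666  0.34901887 0.01479872] [ 0.5000327  -0.3661273   0.18507677]
```

View pics/c5.png

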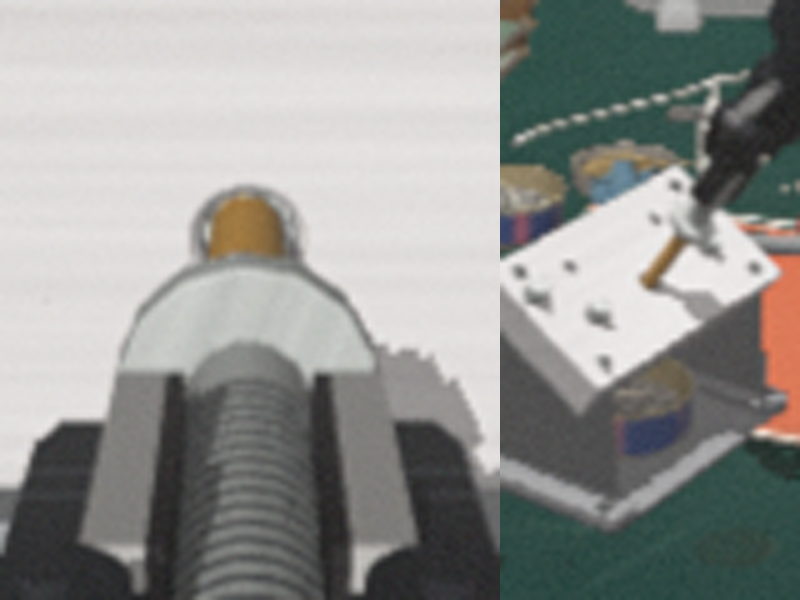

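The nose sits centred inside the bore ring (ring centre column 245, nose 247) with negligible side force. Now I'll push.

{"api": "step_arm", "payload": {
  "motion": [
    [1, 0, 0, 0, 0, 0, 255],
    [2.5, 0, 0, 0, 0, 0, 255],
    [4, 0, 0, 0, 0, 0, 255],
    [5.5, 0, 0, 0, 0, 0, 255],
    [7, 0, 0, 0, 0, 0, 255]
  ]
}}

```text
time_s: 9.32
eef_pos: [0.5038, -0.3676, 0.1795]
eef_rot: [-0.074, 0.865, -0.134, -0.479]
wrist_force: [-4.2, 1.0, 4.4]
opening: 0.147
```

{"api": "step_arm", "payload": {
  "motion": [
    [2, 0, 0, 0, 0, 0, 255],
    [4, 0, 0, 0, 0, 0, 255],
    [6, 0, 0, 0, 0, 0, 255],
    [8, 0, 0, 0, 0, 0, 255],
    [10, 0, 0, 0, 0, 0, 255]
  ]
}}

```text
time_s: 9.95
eef_pos: [0.5087, -0.3689, 0.1704]
eef_rot: [-0.074, 0.864, -0.134, -0.479]
wrist_force: [-3.0, 0.4, 2.7]
opening: 0.152
```

{"api": "step_arm", "payload": {
  "motion": [
    [2, 0, 0, 0, 0, 0, 255],
    [4, 0, 0, 0, 0, 0, 255],
    [6, 0, 0, 0, 0, 0, 255],
    [8, 0, 0, 0, 0, 0, 255],
    [10, 0, 0, 0, 0, 0, 255],
    [10.5, 0, 0, 0, 0, 0, 255],
    [10.5, 0, 0, 0, 0, 0, 255],
    [10.5, 0, 0, 0, 0, 0, 255]
  ]
}}

```text
time_s: 10.95
eef_pos: [0.5139, -0.3705, 0.1618]
eef_rot: [-0.074, 0.864, -0.134, -0.479]
wrist_force: [0.1, 0.1, -1.0]
opening: 0.146
```

```bash
python3 m.py c6 259 200|tail -1
python3 - <<'E'
from h import *
o=ctrl.get_obs();print(o["wrist_force"],o["eef_pos"],o["opening"])
H=info("wrist")["hand_eye"];p,d=ctrl.camera("wrist")
P,m=cloud("wrist",d,210,310,160,280,H)
k=m&(abs(P[...,1])<.018)&(P[...,0]>.012)&(P[...,0]<.03);X=P[k]*1000
h,e=np.histogram(X[:,0],bins=np.arange(12,31,1));print(h)
E
```

```text
expected tip px [259.97459215 203.15633401] and plane dist mm -31.209187255268773
[-0.05156989 -0.7303869  -0.71323544] [ 0.51392923 -0.37054293  0.16182972] 0.14673231315538934
[ 12  24  15  14   8 114 424 230  35  24  27  15   2   1   0   0   0   0]
```

View pics/c6.png

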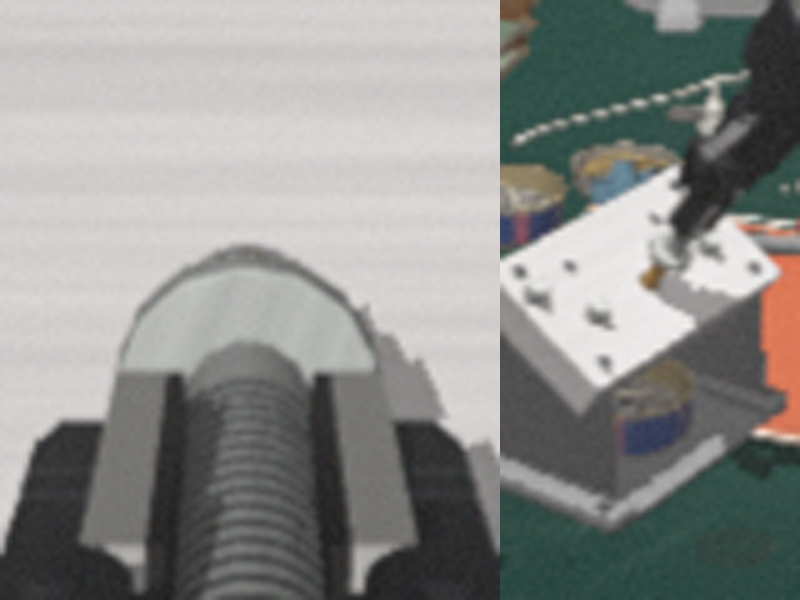

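The tip is about 31 mm below the face and the force has dropped to zero, so the stub is free. The drift hasn't slipped in the jaws. I'll withdraw along the bore.

{"api": "step_arm", "payload": {
  "motion": [
    [-4, 0, 0, 0, 0, 0, 255],
    [-10, 0, 0, 0, 0, 0, 255],
    [-18, 0, 0, 0, 0, 0, 255],
    [-27, 0, 0, 0, 0, 0, 255],
    [-37, 0, 0, 0, 0, 0, 255],
    [-50, 0, 0, 0, 0, 0, 255],
    [-70, 0, 0, 0, 0, 0, 255],
    [-95, 0, 0, 0, 0, 0, 255],
    [-115, 0, 0, 0, 0, 0, 255],
    [-115, 0, 0, 0, 0, 0, 255]
  ]
}}

```text
time_s: 12.35
eef_pos: [0.4558, -0.353, 0.2616]
eef_rot: [-0.073, 0.865, -0.135, -0.478]
wrist_force: [0.5, -0.3, -1.6]
opening: 0.146
```

{"api": "step_arm", "payload": {
  "motion": [
    [-115, 0, 0, 0, 0, 0, 255],
    [-115, 0, 0, 0, 0, 0, 255]
  ]
}}

```text
time_s: 12.6
eef_pos: [0.3971, -0.333, 0.3568]
eef_rot: [-0.075, 0.864, -0.133, -0.48]
wrist_force: [-0.3, -1.5, -1.0]
opening: 0.145
```

I wrongly repeated the retreat, but that's harmless: the drift is well clear of the stand. Next I'll check the bore and tin, and work out the move back.

Run:
```python
from h import *
o=ctrl.get_obs();p,d=ctrl.camera("wrist");s,_=ctrl.camera("side")
f=lambda im,u,v,w,h,k:cv2.resize(im[v:v+h,u:u+w],(w*k,h*k),interpolation=cv2.INTER_CUBIC)[:,:,::-1]
s0=cv2.imread("pics/side0.png")[:,:,::-1]
a=np.hstack([f(s0,260,100,70,75,5),f(s,260,100,70,75,5)])
b=f(p,190,110,140,40,5);out=np.zeros((600,700,3),np.uint8);out[:375]=a;out[380:580]=b
cv2.imwrite("pics/c7.png",out)
T=toolT(o);print(o["eef_pos"],o["opening"]);move([.5037,-.0161,.309],down(-107.6));
H=camT("wrist",o);print(proj("wrist",[.538,-.378,.119],H))
```

```text
[ 0.3970798  -0.33303682  0.3568338 ] 0.1453475701512528
move [  45.6 -336.8   23.6] [  0.06 -32.35  -0.41]
[259.78333604 160.43197245]
```

View pics/c7.png

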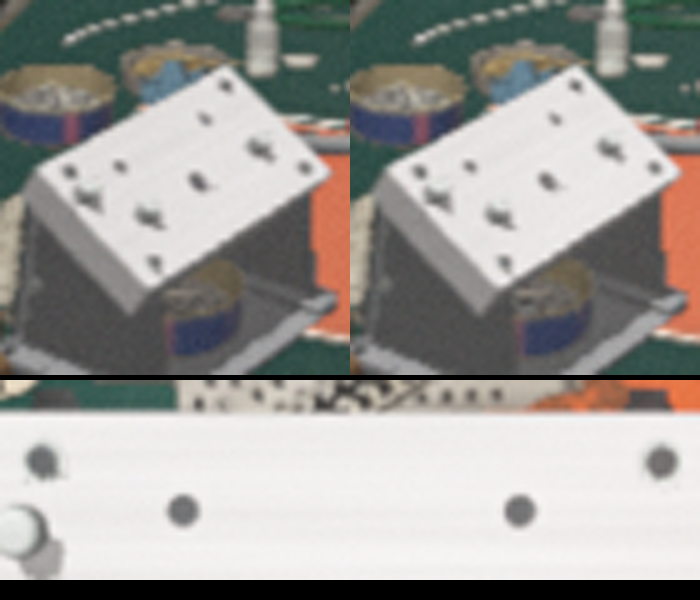

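The deck and pins are unchanged. The tin shows an extra bright piece at about (540,300). My wrist crop missed the bore, so I'll check that later. Next is the rack.

{"api": "step_arm", "payload": {
  "motion": [
    [5, -25, 2, 0, -4, 0, 255],
    [10, -70, 5, 0, -8, 0, 255],
    [15, -120, 8, 0, -12, 0, 255],
    [20, -170, 12, 0, -16, 0, 255],
    [25, -220, 15, 0, -20, 0, 255],
    [30, -265, 18, 0, -24, 0, 255],
    [36, -300, 21, 0, -28, 0, 255],
    [42, -325, 23, 0, -32.2, -0.2, 255],
    [46, -337, 24, 0, -32.2, -0.2, 255],
    [46, -337, 24, 0, -32.2, -0.2, 255]
  ]
}}

```text
time_s: 13.95
eef_pos: [0.503, -0.0131, 0.3035]
eef_rot: [0.109, -0.697, 0.106, 0.7]
wrist_force: [0.3, -1.0, -0.8]
opening: 0.147
```

{"api": "step_arm", "payload": {
  "motion": [
    [0, 0, 0, 0, 0, 0, 255],
    [0, 0, 0, 0, 0, 0, 255]
  ]
}}

```text
time_s: 14.2
eef_pos: [0.5031, -0.0144, 0.3055]
eef_rot: [0.109, -0.698, 0.107, 0.699]
wrist_force: [-0.1, -0.3, -1.0]
opening: 0.146
```

Run:
```python
from h import *
p,d=ctrl.camera("wrist")
for k in range(3):
    o=ctrl.get_obs();print(o["eef_pos"]);move([.5037,-.0161,.1063],down(-107.6));ctrl.camera("wrist")
g,dt=ctrl.camera("top");g0=cv2.imread("pics/top0.png")[:,:,::-1]
print(g[208:217,366:375].mean(2).round().astype(int));print(g0[208:217,366:375].mean(2).round().astype(int))
```

```text
[ 0.50315671 -0.01437933  0.3055441 ]
move [199.2   2.1  -1.5] [0.01 0.12 0.19]
[ 0.5032128  -0.01430622  0.30555449]
move [199.2   2.2  -1.5] [0.02 0.13 0.19]
[ 0.50323505 -0.01420238  0.30546157]
move [199.2   2.3  -1.5] [0.03 0.14 0.19]
[[252 252 251 252 252 252 252 251 251]
 [251 252 252 252 252 252 252 252 252]
 [252 251 241 216 228 245 252 252 252]
 [250 210 111 125 121 143 226 252 252]
 [244 159 145 139 130 134 177 240 252]
 [242 195 212 212 201 178 186 245 252]
 [246 222 211 213 205 188 222 250 252]
 [251 250 225 213 214 238 251 251 251]
 [252 252 253 254 253 252 251 252 252]]
[[252 252 251 252 252 252 252 251 251]
 [251 252 252 252 252 252 252 252 252]
 [252 251 241 205 218 245 252 252 252]
 [250 225 153 133 141 185 226 252 252]
 [246 214 154 133 133 138 179 240 252]
 [243 202 151 133 133 142 206 245 252]
 [246 223 181 186 221 216 223 250 252]
 [251 250 225 214 215 238 251 252 251]
 [252 252 253 254 253 252 251 252 252]]
```

The bore pixels changed: the bore wall is now visible, so the stub is out. I'll lower the drift into its hole.

{"api": "step_arm", "payload": {
  "motion": [
    [20, 2.2, -1.5, 0, 0.1, 0.2, 255],
    [50, 2.2, -1.5, 0, 0.1, 0.2, 255],
    [85, 2.2, -1.5, 0, 0.1, 0.2, 255],
    [120, 2.2, -1.5, 0, 0.1, 0.2, 255],
    [150, 2.2, -1.5, 0, 0.1, 0.2, 255],
    [175, 2.2, -1.5, 0, 0.1, 0.2, 255],
    [190, 2.2, -1.5, 0, 0.1, 0.2, 255],
    [196, 2.2, -1.5, 0, 0.1, 0.2, 255],
    [196, 2.2, -1.5, 0, 0.1, 0.2, 255],
    [196, 2.2, -1.5, 0, 0.1, 0.2, 255]
  ]
}}

```text
time_s: 15.7
eef_pos: [0.5044, -0.0156, 0.1101]
eef_rot: [-0.108, 0.699, -0.108, -0.699]
wrist_force: [0.7, -0.4, -1.0]
opening: 0.147
```

{"api": "step_arm", "payload": {
  "motion": [
    [0.7, 0, 0, 0, 0, 0, 255],
    [1.4, 0, 0, 0, 0, 0, 255],
    [2, 0, 0, 0, 0, 0, 255],
    [2, 0, 0, 0, 0, 0, 255]
  ]
}}

```text
time_s: 16.2
eef_pos: [0.5036, -0.0153, 0.107]
eef_rot: [0.108, -0.698, 0.108, 0.7]
wrist_force: [0.3, -0.0, -1.7]
opening: 0.15
```

{"api": "step_arm", "payload": {
  "motion": [
    [0.5, 0, 0, 0, 0, 0, 255],
    [1, 0, 0, 0, 0, 0, 255],
    [1.5, 0, 0, 0, 0, 0, 255],
    [1.5, 0, 0, 0, 0, 0, 255]
  ]
}}

```text
time_s: 16.7
eef_pos: [0.5036, -0.0153, 0.1055]
eef_rot: [0.108, -0.698, 0.108, 0.7]
wrist_force: [0.4, -0.2, -1.2]
opening: 0.144
```

Run:
```python
from h import *
o=ctrl.get_obs();C=camT("wrist",o);p,d=ctrl.camera("wrist");np.save("pics/w9.npy",d)
print(o["eef_pos"],o["wrist_force"])
P,m=cloud("wrist",d,210,310,120,280,C)
z=P[m][:,2];h,e=np.histogram(z,bins=np.arange(.074,.095,.001));print(h)
```

```text
[ 0.50358224 -0.01534181  0.10546991] [ 0.36131085 -0.23675668 -1.21195479]
[  13   16   30   27  109 1258 2726  749   38   26   36  196  451  120
   13   15   16   18   16   17   21]
```

{"api": "step_arm", "payload": {
  "motion": [
    [0.4, 0, 0, 0, 0, 0, 255],
    [0.8, 0, 0, 0, 0, 0, 255],
    [0.8, 0, 0, 0, 0, 0, 255]
  ]
}}

```text
time_s: 17.12
eef_pos: [0.5038, -0.0154, 0.1053]
eef_rot: [0.108, -0.698, 0.108, 0.699]
wrist_force: [-3.0, 0.7, 5.8]
opening: 0.148
```

Contact at about 6 N means the collar is on the rack. I'll release gently and rise.

{"api": "step_arm", "payload": {
  "motion": [
    [-0.3, 0, 0, 0, 0, 0, 255],
    [-0.3, 0, 0, 0, 0, 0, 200],
    [-0.3, 0, 0, 0, 0, 0, 120],
    [-0.3, 0, 0, 0, 0, 0, 0],
    [-0.3, 0, 0, 0, 0, 0, 0],
    [-0.3, 0, 0, 0, 0, 0, 0],
    [-0.3, 0, 0, 0, 0, 0, 0],
    [-0.3, 0, 0, 0, 0, 0, 0]
  ]
}}

```text
time_s: 18.12
eef_pos: [0.5036, -0.0154, 0.105]
eef_rot: [0.108, -0.698, 0.108, 0.699]
wrist_force: [-0.3, 0.6, 0.4]
opening: 1.001
```

{"api": "step_arm", "payload": {
  "motion": [
    [-10, 0, 0, 0, 0, 0, 0],
    [-30, 0, 0, 0, 0, 0, 0],
    [-60, 0, 0, 0, 0, 0, 0],
    [-95, 0, 0, 0, 0, 0, 0],
    [-130, 0, 0, 0, 0, 0, 0],
    [-160, 0, 0, 0, 0, 0, 0],
    [-180, 0, 0, 0, 0, 0, 0],
    [-180, 0, 0, 0, 0, 0, 0],
    [-180, 0, 0, 0, 0, 0, 0]
  ]
}}

```text
time_s: 19.25
eef_pos: [0.5035, -0.0153, 0.2843]
eef_rot: [0.108, -0.698, 0.108, 0.7]
wrist_force: [-0.7, 0.6, -0.5]
opening: 1.002
```

Run:
```python
from h import *
o=ctrl.get_obs();C=camT("wrist",o);p,d=ctrl.camera("wrist");s,_=ctrl.camera("side");print(o["eef_pos"],o["opening"])
P,m=cloud("wrist",d,230,295,140,225,C);z=P[m][:,2]
h,e=np.histogram(z,bins=np.arange(.076,.092,.001));print(h,"top z",np.median(P[m&(P[...,2]>.155)],axis=0))
f=lambda im,u,v,w,h,k:cv2.resize(im[v:v+h,u:u+w],(w*k,h*k),interpolation=cv2.INTER_CUBIC)[:,:,::-1]
cv2.imwrite("pics/c8.png",np.hstack([f(s,235,100,100,150,4),f(p,165,120,100+0,150,4)]))
```

```text
[ 0.50346496 -0.0152972   0.28429639] 1.001624978245969
[   5    7   67  709 1266  446   50    1   17   95  144   62    5    0
    2] top z [ 0.50339979 -0.01457932  0.16649258]
```

View pics/c8.png

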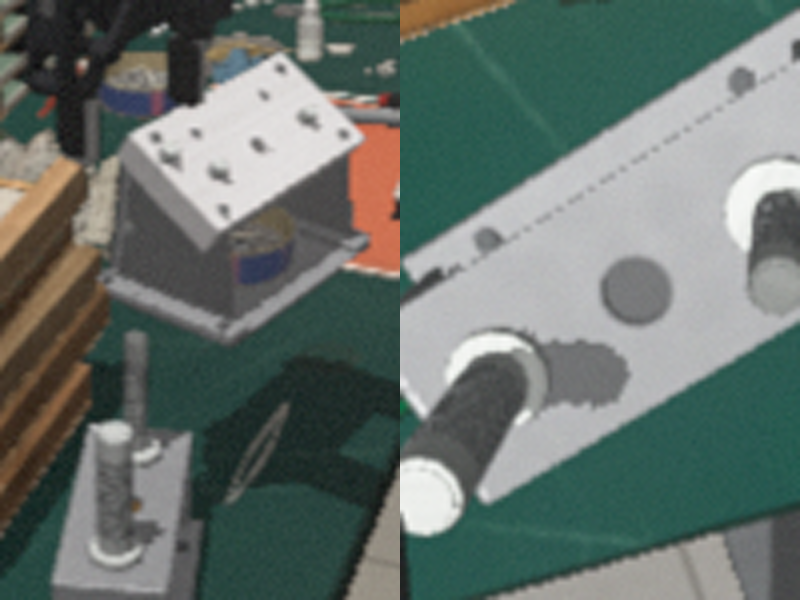

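The slim drift stands upright with its collar flat on the rack. The fat drift, tweezers and stand are where they were. Handing in.

```bash
python3 -c "
from bench import ctrl
print(ctrl.hand_in(), ctrl.get_obs()['time_s'])"
```

```text
the job is handed in; nothing more can be done
the job is handed in; nothing more can be done
```

I pushed the broken stub out through the underside with the slim drift, put the drift back in its own rack hole, and handed the job in at about 19.5 s.

- **Push:** I entered the drift square, with the tool within about 0.2° of the face normal. It met about 4–6 N part-way and no resistance at full stroke, with the tip about 31 mm below the face. The 4–6 N is a little under the stated 7–12 N.
- **Stub:** The top camera's view of the bore changed as expected for an empty bore. The side view shows an extra bright piece in the tin. I did not pick the stub out individually among the pins there, so that it landed in the tin is inferred.
- **Drift:** It stands upright with its top at z = 166 mm, and the collar's upper face is 6 mm above the rack top, so it is seated. I felt about 6 N of contact when setting it down.
- **Surroundings:** The gripper was open and clear, and the fat drift, tweezers and deck pins looked undisturbed. I did not recheck the pliers or cover plate, but the arm was never near them.

The first image-based position disagreed with the close-up wrist view by about 2.5 mm along the slope and 1.2 mm sideways. I corrected both before entering the bore. I also sent one extra 115 mm retreat into free air by mistake, which did no harm.

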